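# Present a steel sleeve over the gauge spigot

### The job

Present the sleeve to the gauge: take the grey steel sleeve that stands on the bench, carry it over the spanner and the gauge's yellow guard, and hold it upright and centred about one centimetre above the tip of the gauge's spigot. Do not touch the gauge or its guard, and leave the other things on the bench where they are. The job ends with the sleeve held still in the gripper, hovering: do not lower it onto the spigot or let go.

Things in the scene. Friction and masses are not known exactly. Their poses are not given: they have to be found in the camera images.
- sleeve: loose grey turned steel sleeve standing upright at the right half of the bench, between the gauge and the V block, the only one on the bench top: 46 mm tall, 22 mm diameter over its lower 22 mm and 20 mm above, about 60 g; origin: centre of its lower end; z along its axis, up
- gauge: fixed gauge at the right end of the bench: 80 x 80 mm dark base plate with a 36 mm aluminium pillar in its centre that carries a thin steel spigot; a yellow sheet guard (3 mm) stands round its four edges, 60 mm tall, the side toward the robot only 40 mm tall, open at the top; origin: centre of its underside on the bench
- gauge_tip (a point): centre of the top of the gauge's upright spigot (14 mm diameter), 56 mm above the bench; z up. A white floor unit at the robot's left front (nearest corner 0.2 m from the base axis, top 0.23 m above the bench) stops the shoulder of some arms (one offset to the left: at base angle -1.13); with the tool tilted 25 to 60 degrees forward they still reach the work
- glue_bottle: small yellow glue bottle with a black cap, 22 x 34 x 82 mm, standing in front of the crates, beyond the sleeve, leave alone; origin: centre of its underside
- spanner_a: steel combination spanner, 166 mm long, 8 mm thick, lying between the sleeve and the gauge with its length toward the robot, leave alone; origin: centre of its underside
- pliers: pliers with black handles, 56 x 153 x 12 mm, lying in front of the green vice, leave alone; origin: centre of its underside
- oil_bottle: white oil bottle with a grey spout, 45 x 45 x 140 mm, standing in front of the left crate, leave alone; origin: centre of its underside
- tape_measure: yellow tape measure, 71 x 96 x 37 mm, in front of the vice, leave alone; origin: centre of its underside
- v_block: steel V block, 45 x 40 x 30 mm, left of the sleeve, leave alone; origin: centre of its underside
Things that resemble listed ones, but are neither listed nor needed, are in the scene too. Several things have the shape of the sleeve; the one meant has the colours described above.

How it is judged (in metres and radians):
On the way, in this order (a step that is already met when the one before it is completed fails the run):
1. the sleeve is held in the gripper, lifted above the guard (height (world z) of sleeve above 0.065 m and contact force between the fingers and sleeve above 1 N), for 0.2 s.
2. the sleeve hovers still, upright and centred above the spigot (horizontal distance between sleeve and gauge_tip below 0.005 m and z of sleeve in the frame of gauge_tip between 0.004 and 0.018 m and angle between sleeve's own z axis and vertical below 0.12 rad and linear speed of sleeve below 0.02 m/s and contact force between the fingers and sleeve above 1 N and contact force between sleeve and gauge below 0.2 N), for 0.3 s.
At the end, for the whole second after the job is handed in: the gripper holds the sleeve still and upright (within 0.12 rad), its lower end 4 to 18 mm above the spigot's tip and within 5 mm of its axis, touching nothing but the fingers; the bystanders are within 30 mm of where they stood (all of step 2 and distance of each of glue_bottle, spanner_a, pliers, oil_bottle, tape_measure, v_block from where it was at the start of the episode below 0.03 m); the arm keeps its last pose, push and grip.
It fails at once if the gauge or its guard is touched (contact force between gauge and anything else above 0.5 N).
It fails at once if a bystander is moved by more than 30 mm (distance of any of glue_bottle, spanner_a, pliers, oil_bottle, tape_measure, v_block from where it was at the start of the episode above 0.03 m).
It also fails if it takes over 38 s, if anything falls off the work surface, if the arm or the gripper's body presses on something with over 40 N, if the wrist force passes 120 N, or if a joint passes its speed limit or range.

### The arm

A 7-joint arm with a two-finger parallel gripper is mounted at the origin on a cart in front of the work surface, level with it; the furniture and walls round the work are solid. World frame = base frame: x ahead of the robot, y to its left, z up, the work surface at z = 0. Lengths are in m, angles in degrees, forces in N, time in s.
With the tool pointing down it reaches from about 0.425 to 0.875 m from the base axis. Payload 4.7 kg.
Tool frame: the origin (TCP) lies at the very end of the fingers, on their centre line; the grasp point (between the pads) lies 19 mm behind it; z points along the fingers, y is the line along which they close (so a half turn about z gives the same grasp; the last joint's range is limited). The gripper opens to 87 mm and grips with 3 to 60 N. Pads are 19 mm wide; open, the fingers measure 117 mm over their backs; the gripper's body (75 mm by 190 mm) begins 51 mm behind the grasp point.
Start: joints at [-73.619, 18.392, -4.016, 83.108, 1.295, 78.541, -3.26], TCP at [0.175, 0.626, 0.223] pointing down, gripper open.
Joint ranges: [-163.93, 163.93], [-17.29, 119.83], [-79.2, 71.16], [3.27, 140.29], [-89.18, 269.18], [5.43, 117.66], [-154.24, 154.24]. Speed limits (degrees/s): [147.25, 147.25, 180, 180, 180, 180, 180].

### API

Orientations are given as [roll, pitch, yaw] about the fixed x, y, z axes, in that order (R = Rz(yaw) Ry(pitch) Rx(roll)).
In Python, from cell import get_obs, read_camera, sign_off, silhouettes gives the robot as it stands.
- The arm moves only by the tool play_rows, never from a script. Its argument "steps" is a list that holds one entry, the list of rows, each a list of 7 numbers: the shift along the tool's x, y, z in m, then the turn, a rotation vector about the tool's x, y, z in rad, then the finger opening in m, from 0 to 0.087. A call has 1 to 12 rows; each row shifts and turns the commanded pose from where the row before left it, along the tool's axes as they then stand; what a row does not reach is not made up. A row lasts 1/10 s, in which the tool goes at most 50 mm and 8.59 degrees, less where a joint would pass 70% of its speed; a pose out of reach is approached as far as the arm can. A call is refused whole if a number of a shift passes 0.05 or a number of a turn 0.15, either way. A call with a gripper value outside its range is refused whole. The fingers move at their own pace and stop on an object; "force" is the grip in N (left out, the last holds). Time passes only in rows, so rows that do not move let the fingers close. It gives the time, the measured TCP pose, the force, the opening and the grip force at its end, in the units of the state.
- get_obs(): the state, without advancing time (a new reading comes with each control period).
- read_camera(name): name is "side" or "top"; returns a dict with "frame" (420x560x3 uint8, red, green, blue), "intrinsics" (3x3 intrinsics, pixels), "view" (4x4, takes a point from world to camera coordinates). Camera axes: x right, y up, looking along -z (the intrinsics and any distortion apply to the point x, -y, -z); pixel columns grow to the right and rows downward; lengths in m; the calibration is good to about 2 mm. A picture is of the moment at which its call begins. There is no depth.
- sign_off(): hands the job in; it is judged then, once.
Trained networks look in the newest picture that a camera, given by its name, has taken for a name from the list of things; names that differ only in an ending like _2 or _b are one class to them, and where a whole thing is asked for, a point or a joint stands for the part that bears it (a point fixed in the world has none). Each returns a list of dicts, best first, with "p" (0 to 1); they miss things now and then, are a little off and sometimes report something else, mostly with a low value. They report only what shows in the picture. A call takes as long as a camera call. They do not tell look-alikes from the thing itself.
- silhouettes(camera, name): "pixels" (420x560 bool, what is visible of it) and "extent" ([left, top, right, bottom] in pixels, round what is visible of it).
The state is a dict: "time_s": time; "qpos": joint angles; "joint_velocities": joint speeds; "effort": joint torques, N m; "tool_pos": TCP position; "tool_rot": TCP orientation; "force": force on the tool from outside, world axes, zero at the start; "wrist_torque": the same for the moment, N m; "grip_width": finger opening in m; "grasp_force": force on a finger pad.
Only numpy, scipy, OpenCV 4.12 (cv2) and the standard library are available. Lean on these libraries where they do the work, as an engineer would, in place of code of your own. Each camera call takes 0.05 s, during which the arm holds its last target. There are 200 camera calls.

## Working session

There is one attempt and no reset: what is moved stays moved. The work goes in short steps, Python scripts to look and compute and a tool call to move; the robot and the scene stay as the last step left them, time stands still between calls to the robot, and variables do not carry over. Pictures are saved under pics/ and viewed, at most 10 in all, crops included, and the job is handed in when it is done.

Besides the shell and the picture viewer there is one more tool, called after ">>>" as a command line: name --argument value ..., lists and objects as JSON in quotes. play_rows: Moves the arm, as the interface text tells. Its arguments: {"type":"object","properties":{"steps":{"type":"array","items":{"type":"array","items":{"type":"array","items":{"type":"number"}}}},"force":{"type":"number"}},"required":["steps"]}

```bash
mkdir -p pics; ls; python3 - <<'E'
from cell import *
import cv2,numpy as np
np.set_printoptions(precision=4,suppress=True)
o=get_obs();print(o)
for n in("side","top"):
    c=read_camera(n);cv2.imwrite(f"pics/{n}0.png",c["frame"][:,:,::-1]);print(n,c["intrinsics"],c["view"],[k for k in c])
    for t in("sleeve","gauge","gauge_tip","spanner_a"):
        for d in silhouettes(n,t):print(n,t,round(d["p"],2),d["extent"],d["pixels"].sum())
E
```

```text
pics
{'time_s': 0.0, 'qpos': array([-73.6193,  18.4394,  -4.0175,  83.1722,   1.2932,  78.5401,
        -3.2608]), 'joint_velocities': array([ 0.0488,  0.0329, -0.0312,  0.0732,  0.0412,  0.0219, -0.0544]), 'effort': array([  0.0002, -49.1282,  -0.4037, -31.2535,  -0.0639,   0.0437,
         0.0002]), 'tool_pos': array([0.1744, 0.6256, 0.2215]), 'tool_rot': array([-179.8934,    0.0032,  164.4297]), 'force': array([ 0.4197,  0.008 , -0.1476]), 'wrist_torque': array([-0.0219, -0.005 , -0.0132]), 'grasp_force': 0.0, 'grip_width': 0.08701278804569025}
side [[520.7708   0.     281.1265]
 [  0.     520.7708 215.0926]
 [  0.       0.       1.    ]] [[ 0.9862 -0.1652  0.0037 -0.4459]
 [ 0.0731  0.4565  0.8867 -0.0667]
 [-0.1482 -0.8743  0.4623 -1.1555]
 [ 0.      0.      0.      1.    ]] ['frame', 'intrinsics', 'view']
side sleeve 0.7 [299.0, 244.6, 311.3, 271.3] 226
side sleeve 0.63 [264.1, 233.8, 272.5, 258.0] 210
side sleeve 0.57 [268.3, 252.7, 280.2, 274.4] 216
side sleeve 0.49 [245.8, 224.4, 250.5, 246.2] 170
side gauge 0.94 [278.1, 296.3, 340.3, 360.7] 3164
side gauge_tip 0.92 [279.0, 297.5, 338.4, 360.5] 3120
side spanner_a 0.76 [262.3, 288.1, 352.2, 311.2] 449
top [[471.5683   0.     280.9201]
 [  0.     471.5683 205.4569]
 [  0.       0.       1.    ]] [[-0.0087 -0.9997 -0.0207 -0.0273]
 [ 0.9846 -0.0122  0.1744 -0.4439]
 [-0.1746 -0.0189  0.9845 -1.0552]
 [ 0.      0.      0.      1.    ]] ['frame', 'intrinsics', 'view']
top sleeve 0.7 [413.2, 186.7, 459.1, 229.2] 1538
top sleeve 0.61 [286.6, 234.9, 292.6, 242.3] 40
top sleeve 0.54 [332.2, 189.4, 345.3, 200.6] 98
top sleeve 0.41 [304.7, 217.6, 313.4, 225.8] 63
top gauge 0.78 [411.5, 185.5, 457.9, 229.1] 1546
top gauge 0.52 [205.3, 157.6, 246.6, 187.3] 851
top gauge_tip 0.74 [412.0, 188.4, 458.8, 228.4] 1587
top spanner_a 0.72 [377.9, 169.9, 389.3, 237.5] 401
```

```bash
python3 - <<'E'
import cv2
a=cv2.imread("pics/side0.png")[190:380,200:420];cv2.imwrite("pics/sc.png",cv2.resize(a,None,fx=3.4,fy=3.1,interpolation=2))
a=cv2.imread("pics/top0.png")[140:290,260:470];cv2.imwrite("pics/tc.png",cv2.resize(a,None,fx=3.8,fy=3.8,interpolation=2))
E
```

```text
(no output)
```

View pics/side0.png

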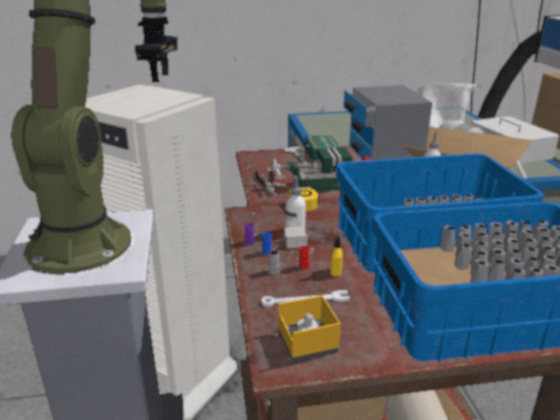

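View pics/top0.png

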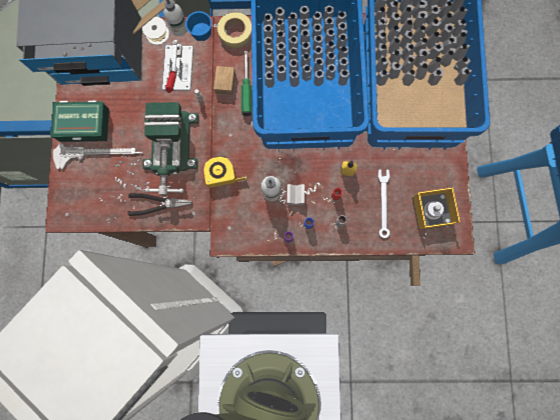

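View pics/sc.png

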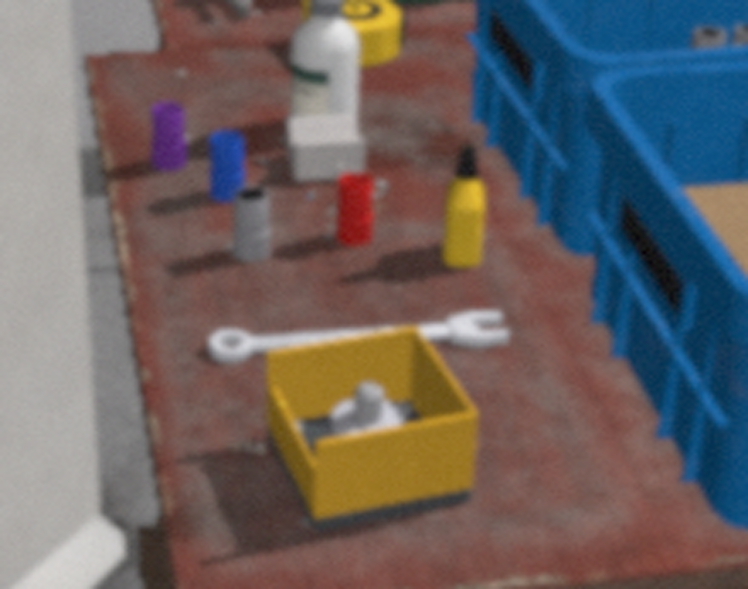

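View pics/tc.png

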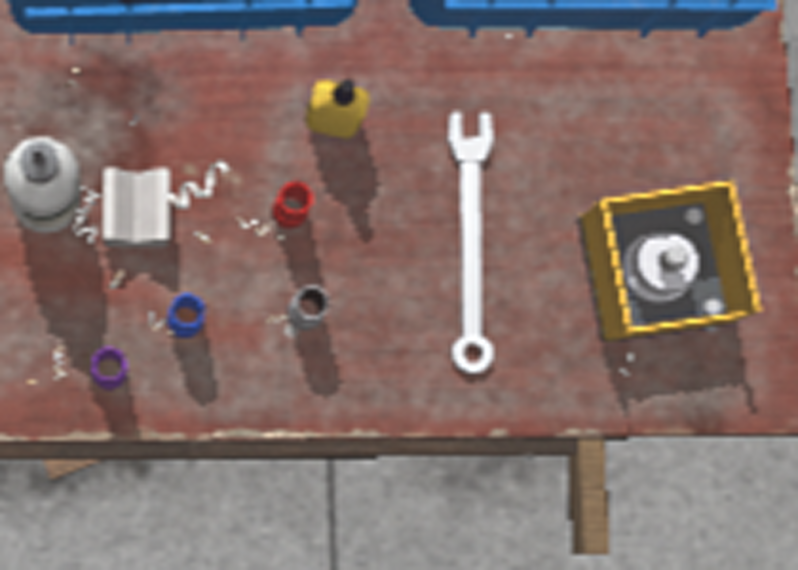

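The grey sleeve is at about (274,263) in the side view and (342,220) in the top view. The spigot tip is at about (309,315) in side and (438,207) in top. Red, blue and purple look-alikes stand near the sleeve.

```bash
cat > h.py <<'E'
import numpy as np,cv2
from scipy.optimize import least_squares
from cell import *
np.set_printoptions(precision=4,suppress=True)
K={};V={}
def load(n):
    c=read_camera(n);K[n]=c["intrinsics"];V[n]=c["view"];return c["frame"]
def proj(n,p):
    q=V[n][:3,:3]@p+V[n][:3,3];q=q*[1,-1,-1];u=K[n]@q;return u[:2]/u[2]
def ray_z(n,uv,z):
    d=np.linalg.inv(K[n])@[*uv,1]*[1,-1,-1];R=V[n][:3,:3];o=-R.T@V[n][:3,3];d=R.T@d
    return o+d*(z-o[2])/d[2]
def tri(s,t): 
    f=lambda p:np.r_[proj("side",p)-s,proj("top",p)-t]
    r=least_squares(f,[.6,-.2,.05]);return r.x,r.fun
E
python3 - <<'E'
from h import *
load("side");load("top")
print("tip",tri((308.8,315.2),(437.9,207.1)),ray_z("top",(437.9,207.1),.056),ray_z("side",(308.8,315.2),.056))
print("slv",tri((273.8,252.6),(342.1,219)),ray_z("top",(342.1,219),.046),ray_z("side",(273.8,252.6),.046))
for n,t in(("side","sleeve"),("top","sleeve"),("side","glue_bottle"),("top","glue_bottle"),("top","v_block")):
    for d in silhouettes(n,t):
        e=d["extent"];c=((e[0]+e[2])/2,(e[1]+e[3])/2);print(n,t,d["p"],e,ray_z(n,c,.023))
E
```

```text
tip (array([ 0.4328, -0.3885,  0.0542]), array([-0.0697,  0.0146,  0.0065, -0.0981])) [ 0.4323 -0.3879  0.056 ] [ 0.4324 -0.3907  0.056 ]
slv (array([ 0.4087, -0.1717,  0.0452]), array([ 0.1876, -0.0342, -0.01  ,  0.2172])) [ 0.4091 -0.1717  0.046 ] [ 0.4081 -0.1731  0.046 ]
side sleeve 0.72 [266.1, 249.6, 278.9, 275.5] [ 0.4053 -0.1736  0.023 ]
side sleeve 0.72 [262.4, 232.8, 273.1, 257.1] [ 0.4057 -0.1034  0.023 ]
side sleeve 0.58 [299.0, 244.3, 310.6, 268.6] [ 0.4746 -0.1614  0.023 ]
side sleeve 0.52 [246.1, 225.4, 251.7, 248.3] [ 0.3698 -0.0625  0.023 ]
top sleeve 0.58 [283.0, 235.7, 294.2, 245.0] [ 0.3638 -0.0487  0.023 ]
top sleeve 0.52 [335.8, 214.2, 344.3, 228.5] [ 0.407  -0.1693  0.023 ]
top sleeve 0.45 [304.7, 215.5, 313.3, 227.9] [ 0.407  -0.0969  0.023 ]
top sleeve 0.37 [413.6, 188.3, 459.7, 226.7] [ 0.437  -0.3953  0.023 ]
side glue_bottle 0.6 [332.5, 235.7, 342.4, 275.6] [ 0.5419 -0.1691  0.023 ]
top glue_bottle 0.64 [337.2, 161.6, 357.2, 177.2] [ 0.5315 -0.1901  0.023 ]
top v_block 0.77 [285.0, 181.1, 306.2, 201.8] [ 0.4795 -0.0666  0.023 ]
top v_block 0.39 [201.1, 157.4, 246.3, 186.2] [0.5297 0.1044 0.023 ]
```

>>> play_rows --steps '[[[0,-0.04,-0.02,0,0,0.1,0.06],[0,-0.05,-0.02,0,0,0.14,0.06],[0,-0.05,-0.02,0,0,0.14,0.06],[0,-0.05,0,0,0,0.14,0.06]]]'

```text
time_s: 1.25
tool_pos: [0.0945, 0.4638, 0.2824]
tool_rot: [179.8, -0.2, 134.2]
force: [-0.4, 0.9, 1.7]
grip_width: 0.0641
grasp_force: 0.0
```

```bash
cat >> h.py <<'E'
from scipy.spatial.transform import Rotation as Ro
def rows(p0,rpy0,wps,w):
    """wps: list of (pos,rpy); prints the tool-frame rows"""
    p=np.array(p0);R=Ro.from_euler("xyz",rpy0,degrees=True)
    for q,e in wps:
        R2=Ro.from_euler("xyz",e,degrees=True);s=R.inv().apply(np.array(q)-p);t=(R.inv()*R2).as_rotvec()
        s=np.round(s,3);t=np.round(t,3);print([*map(float,s),*map(float,t),w],"" if abs(s).max()<=.05 and np.linalg.norm(t)<.15 else "!!")
        p=p+R.apply(s);R=R*Ro.from_rotvec(t)
    print(p,R.as_euler("xyz",degrees=True))
def lin(p0,e0,p1,e1,n):
    p0,e0,p1,e1=map(np.array,(p0,e0,p1,e1));return[(p0+(p1-p0)*k/n,e0+(e1-e0)*k/n) for k in range(1,n+1)]
E
python3 - <<'E'
from h import *
az0,az1,n=78.5,-22.8,20
w=[]
for k in range(1,n+1):
    a=az0+(az1-az0)*k/n;r=.4733+(.444-.4733)*k/n
    w.append(([r*np.cos(np.radians(a)),r*np.sin(np.radians(a)),.2824-.1124*k/n],[180,0,134.2+(67.2-134.2)*k/n]))
rows([.0945,.4638,.2824],[179.8,-.2,134.2],w,.06)
E
```

```text
[-0.036, 0.021, 0.006, 0.003, -0.004, 0.058, 0.06] 
[-0.037, 0.019, 0.005, 0.0, 0.0, 0.059, 0.06] 
[-0.037, 0.019, 0.006, 0.0, 0.0, 0.058, 0.06] 
[-0.038, 0.017, 0.005, 0.0, 0.0, 0.059, 0.06] 
[-0.038, 0.016, 0.006, 0.0, 0.0, 0.058, 0.06] 
[-0.038, 0.015, 0.006, 0.0, 0.0, 0.059, 0.06] 
[-0.039, 0.013, 0.005, 0.001, 0.0, 0.058, 0.06] 
[-0.039, 0.013, 0.006, -0.0, 0.0, 0.059, 0.06] 
[-0.039, 0.011, 0.006, -0.0, 0.0, 0.058, 0.06] 
[-0.039, 0.01, 0.005, -0.0, 0.0, 0.059, 0.06] 
[-0.04, 0.009, 0.006, -0.0, 0.0, 0.058, 0.06] 
[-0.04, 0.007, 0.006, -0.0, 0.0, 0.059, 0.06] 
[-0.039, 0.007, 0.005, -0.0, 0.0, 0.058, 0.06] 
[-0.04, 0.005, 0.006, -0.0, 0.0, 0.059, 0.06] 
[-0.04, 0.004, 0.005, -0.0, 0.0, 0.058, 0.06] 
[-0.04, 0.003, 0.006, -0.0, 0.0, 0.058, 0.06] 
[-0.039, 0.001, 0.006, -0.0, 0.0, 0.059, 0.06] 
[-0.04, 0.001, 0.005, -0.0, 0.0, 0.058, 0.06] 
[-0.039, -0.001, 0.006, -0.0, 0.001, 0.059, 0.06] 
[-0.04, -0.002, 0.006, -0.0, -0.0, 0.058, 0.06] 
[ 0.4095 -0.1725  0.1696] [-179.9852   -0.0268   67.2208]
```

>>> play_rows --steps '[[[-0.036,0.021,0.006,0.003,-0.004,0.058,0.06],[-0.037,0.019,0.005,0,0,0.059,0.06],[-0.037,0.019,0.006,0,0,0.058,0.06],[-0.038,0.017,0.005,0,0,0.059,0.06],[-0.038,0.016,0.006,0,0,0.058,0.06],[-0.038,0.015,0.006,0,0,0.059,0.06],[-0.039,0.013,0.005,0,0,0.058,0.06],[-0.039,0.013,0.006,0,0,0.059,0.06],[-0.039,0.011,0.006,0,0,0.058,0.06],[-0.039,0.01,0.005,0,0,0.059,0.06]]]'

```text
time_s: 2.25
tool_pos: [0.4076, 0.2157, 0.225]
tool_rot: [180.0, 0.3, 101.0]
force: [0.2, 0.5, 1.3]
grip_width: 0.06
grasp_force: 0.0
```

>>> play_rows --steps '[[[-0.04,0.009,0.006,0,0,0.058,0.06],[-0.04,0.007,0.006,0,0,0.059,0.06],[-0.039,0.007,0.005,0,0,0.058,0.06],[-0.04,0.005,0.006,0,0,0.059,0.06],[-0.04,0.004,0.005,0,0,0.058,0.06],[-0.04,0.003,0.006,0,0,0.058,0.06],[-0.039,0.001,0.006,0,0,0.059,0.06],[-0.04,0.001,0.005,0,0,0.058,0.06],[-0.039,-0.001,0.006,0,0,0.059,0.06],[-0.04,-0.002,0.006,0,0,0.058,0.06],[0,0,0,0,0,0,0.06],[0,0,0,0,0,0,0.06]]]'

```text
time_s: 3.45
tool_pos: [0.4135, -0.1707, 0.1701]
tool_rot: [179.8, 0.2, 67.5]
force: [0.7, 0.2, 0.8]
grip_width: 0.0597
grasp_force: 0.0
```

```bash
python3 - <<'E'
from h import *
o=get_obs();print(o["time_s"],o["tool_pos"],o["tool_rot"],o["qpos"],o["force"])
a=load("side");cv2.imwrite("pics/side1.png",a[:,:,::-1])
b=load("top");cv2.imwrite("pics/top1.png",b[:,:,::-1])
print(proj("side",o["tool_pos"]),proj("top",o["tool_pos"]))
A=cv2.resize(a[150:370,180:400,::-1],(400,400),interpolation=2);B=cv2.resize(b[130:290,290:450,::-1],(400,400),interpolation=2)
cv2.imwrite("pics/both1.png",np.hstack([A,B]))
E
```

```text
3.45 [ 0.4135 -0.1707  0.1701] [179.8469   0.1735  67.5359] [-30.7646  -9.1054  46.3139 115.9682   7.1825  70.3612  -9.6877] [0.699  0.2312 0.7507]
[276.2496 195.9281] [348.0966 207.8939]
```

View pics/both1.png

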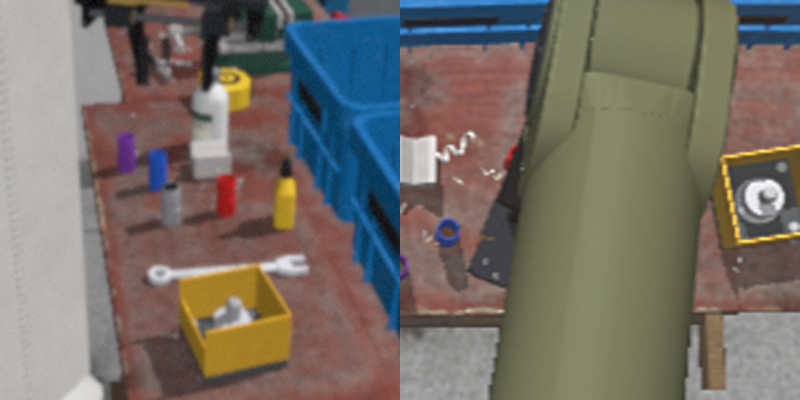

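The side view shows the two fingertips at about (257,194) and (294,197). They straddle the sleeve, whose top is at (274,253), so the forward kinematics agree with the image. Descending.

>>> play_rows --steps '[[[-0.003,-0.004,0.02,0,0,0,0.06],[0,0,0.03,0,0,0,0.06],[0,0,0.03,0,0,0,0.06],[0,0,0,0,0,0,0.06],[0,0,0,0,0,0,0.06]]]'

```text
time_s: 4.05
tool_pos: [0.4093, -0.1712, 0.0903]
tool_rot: [179.9, 0.3, 67.8]
force: [-0.4, 0.1, 0.7]
grip_width: 0.06
grasp_force: 0.0
```

```bash
python3 - <<'E'
from h import *
o=get_obs();print(o["time_s"],o["tool_pos"],o["tool_rot"],o["qpos"],o["force"])
a=load("side");p=proj("side",o["tool_pos"]);print(p)
cv2.imwrite("pics/s2.png",cv2.resize(a[180:300,220:340,::-1],(600,600),interpolation=2))
E
```

```text
4.05 [ 0.4093 -0.1712  0.0903] [179.895    0.3053  67.7604] [-30.9096  -2.5679  49.7286 121.7994   2.6267  59.8009  -4.7675] [-0.4115  0.0946  0.7206]
[274.1957 232.8143]
```

View pics/s2.png

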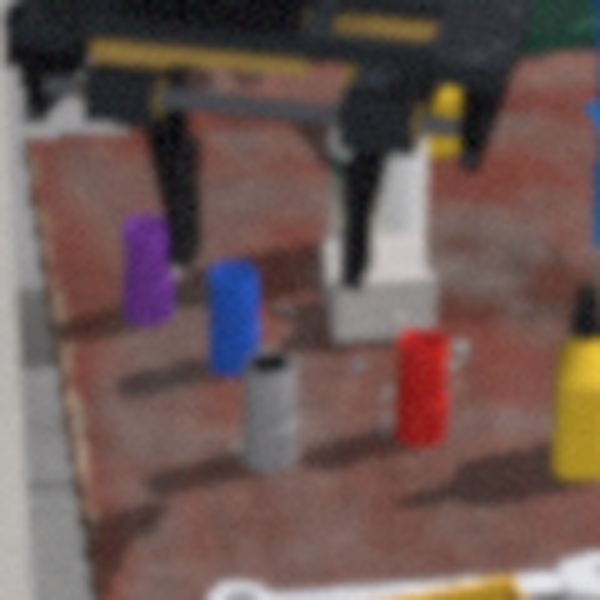

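Fingertips are centred at about (274,234), directly over the sleeve top at (274,252). Going down and closing.

>>> play_rows --steps '[[[-0.001,0,0.025,0,0,0,0.06],[0,0,0.025,0,0,0,0.06],[0,0,0.017,0,0,0,0.06],[0,0,0,0,0,0,0.06],[0,0,0,0,0,0,0.04],[0,0,0,0,0,0,0.03],[0,0,0,0,0,0,0.024],[0,0,0,0,0,0,0.02],[0,0,0,0,0,0,0.01],[0,0,0,0,0,0,0.01],[0,0,0,0,0,0,0.01]]]' --force 20

```text
time_s: 5.2
tool_pos: [0.4088, -0.1731, 0.0231]
tool_rot: [179.9, 0.2, 67.7]
force: [-0.2, 0.0, 1.7]
grip_width: 0.0197
grasp_force: 20.0
```

>>> play_rows --steps '[[[0,0,-0.02,0,0,0,0.01],[0,0,-0.03,0,0,0,0.01],[0,0,-0.04,0,0,0,0.01],[0,0,-0.03,0,0,0,0.01],[0,0,-0.01,0,0,0,0.01],[0,0,0,0,0,0,0.01],[0,0,0,0,0,0,0.01],[0,0,0,0,0,0,0.01]]]'

```text
time_s: 6.0
tool_pos: [0.4073, -0.1723, 0.1513]
tool_rot: [-180.0, 0.3, 67.6]
force: [-0.3, -0.6, 0.2]
grip_width: 0.0198
grasp_force: 20.0
```

```bash
python3 - <<'E'
from h import *
o=get_obs();print(o["time_s"],o["tool_pos"],o["tool_rot"],o["qpos"],o["grasp_force"])
p,e=o["tool_pos"],o["tool_rot"]
rows(p,e,lin(p,[180,0,e[2]],[.4326,-.3885,.15],[180,0,48],9),.01)
E
```

```text
6.0 [ 0.4073 -0.1723  0.1513] [-179.9709    0.3273   67.6485] [-32.6492  -8.9672  48.7351 117.877    7.5905  68.3055  -9.4435] 20.000036234550862
[-0.021, 0.012, 0.0, -0.0, 0.006, 0.038, 0.01] 
[-0.021, 0.012, 0.0, -0.0, -0.0, 0.038, 0.01] 
[-0.02, 0.014, 0.001, -0.0, -0.0, 0.038, 0.01] 
[-0.02, 0.014, -0.0, -0.0, -0.0, 0.038, 0.01] 
[-0.019, 0.014, -0.0, -0.0, -0.0, 0.039, 0.01] 
[-0.018, 0.016, -0.0, -0.0, -0.0, 0.038, 0.01] 
[-0.018, 0.016, 0.0, -0.0, -0.0, 0.038, 0.01] 
[-0.018, 0.017, 0.0, -0.0, -0.0, 0.038, 0.01] 
[-0.016, 0.018, 0.0, -0.0, -0.0, 0.038, 0.01] 
[ 0.4331 -0.3885  0.1503] [-179.9732   -0.0079   47.9959]
```

>>> play_rows --steps '[[[-0.021,0.012,0,0,0.006,0.038,0.01],[-0.021,0.012,0,0,0,0.038,0.01],[-0.02,0.014,0.001,0,0,0.038,0.01],[-0.02,0.014,0,0,0,0.038,0.01],[-0.019,0.014,0,0,0,0.039,0.01],[-0.018,0.016,0,0,0,0.038,0.01],[-0.018,0.016,0,0,0,0.038,0.01],[-0.018,0.017,0,0,0,0.038,0.01],[-0.016,0.018,0,0,0,0.038,0.01],[0,0,0,0,0,0,0.01],[0,0,0,0,0,0,0.01],[0,0,0,0,0,0,0.01]]]'

```text
time_s: 7.2
tool_pos: [0.434, -0.3875, 0.1511]
tool_rot: [-180.0, -0.1, 48.1]
force: [-0.3, 0.1, 0.5]
grip_width: 0.0199
grasp_force: 20.0
```

```bash
python3 - <<'E'
from h import *
o=get_obs();print(o["time_s"],o["tool_pos"],o["tool_rot"],o["qpos"],o["grasp_force"])
p=o["tool_pos"];a=load("side");cv2.imwrite("pics/side3.png",a[:,:,::-1])
b=load("top")
print(proj("side",p),proj("side",p-[0,0,.023]))
cv2.imwrite("pics/s3.png",np.hstack([cv2.resize(a[250:370,250:370,::-1],(500,500),interpolation=2),cv2.resize(b[130:290,350:510,::-1],(300,500),interpolation=2)]))
E
```

```text
7.2 [ 0.434  -0.3875  0.1511] [-179.9849   -0.1429   48.0603] [-10.8014  20.607   60.9904 100.156  -19.1965  70.593   13.2243] 20.000038780635805
[311.1019 265.1185] [310.6597 277.394 ]
```

View pics/s3.png

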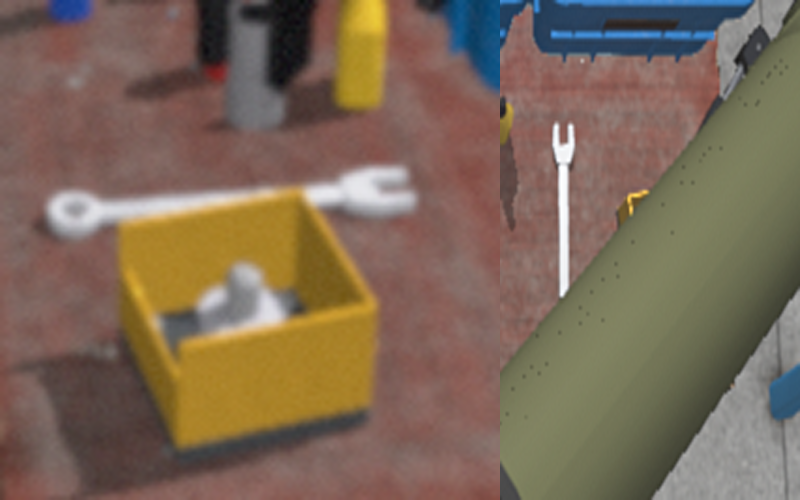

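The sleeve's lower end shows at about (311,279) in the side view and the spigot tip at (308,315). The arm hides the gauge from the top camera, so I correct slightly sideways and descend.

>>> play_rows --steps '[[[-0.002,0,0.015,0,0,0,0.01],[0,0,0.02,0,0,0,0.01],[0,0,0.015,0,0,0,0.01],[0,0,0.008,0,0,0,0.01],[0,0,0,0,0,0,0.01],[0,0,0,0,0,0,0.01]]]'

```text
time_s: 7.9
tool_pos: [0.4333, -0.3904, 0.0942]
tool_rot: [179.9, -0.1, 48.0]
force: [0.4, -1.1, 0.2]
grip_width: 0.0196
grasp_force: 20.0
```

```bash
python3 - <<'E'
from h import *
o=get_obs();print(o["time_s"],o["tool_pos"],o["tool_rot"],o["force"],o["grasp_force"])
p=o["tool_pos"]
a=np.mean([load("side").astype(float) for _ in range(6)],0).astype(np.uint8)
print(proj("side",p-[0,0,.0231]),proj("side",np.array([.4326,-.3895,.056])))
cv2.imwrite("pics/s4.png",cv2.resize(a[260:340,270:350,::-1],(600,600),interpolation=2))
E
```

```text
7.9 [ 0.4333 -0.3904  0.0942] [179.8742  -0.1307  47.9981] [ 0.3597 -1.1099  0.2082] 19.999887611866143
[309.5372 307.6071] [308.7572 314.7349]
```

View pics/s4.png

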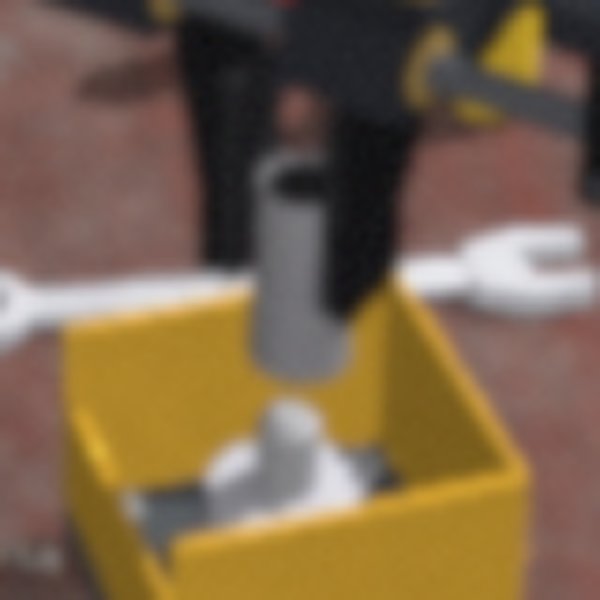

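The side picture shows the sleeve hanging upright. Its lower end is centred at about (310.1,308) and the spigot tip is at (309.1,315). That is about 1–2 mm off, so one small correction.

>>> play_rows --steps '[[[0,-0.002,0.004,0,0,0,0.01],[0,0,0,0,0,0,0.01],[0,0,0,0,0,0,0.01],[0,0,0,0,0,0,0.01],[0,0,0,0,0,0,0.01],[0,0,0,0,0,0,0.01],[0,0,0,0,0,0,0.01],[0,0,0,0,0,0,0.01]]]'

```text
time_s: 9.0
tool_pos: [0.4317, -0.3888, 0.09]
tool_rot: [179.9, -0.1, 48.0]
force: [-1.2, 0.1, -0.7]
grip_width: 0.0196
grasp_force: 20.0
```

```bash
python3 - <<'E'
from h import *
o=get_obs();print(o["time_s"],o["tool_pos"],o["tool_rot"],o["force"],o["grasp_force"])
p=o["tool_pos"]
a=np.mean([load("side").astype(float) for _ in range(6)],0).astype(np.uint8)
print(proj("side",p-[0,0,.0231]),proj("side",np.array([.4326,-.3895,.056])))
cv2.imwrite("pics/s5.png",cv2.resize(a[280:340,280:340,::-1],(600,600),interpolation=2))
E
```

```text
9.0 [ 0.4317 -0.3888  0.09  ] [179.8926  -0.1408  48.0048] [-1.162   0.0893 -0.6768] 20.00000608537448
[308.3304 309.1806] [308.7572 314.7349]
```

View pics/s5.png

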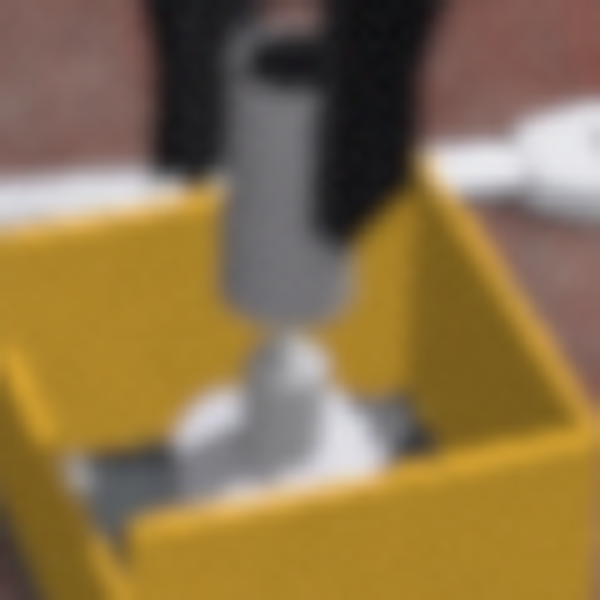

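The sleeve and spigot axes coincide in the picture at about x = 308.8. The lower end is at row 310 and the tip at row 315, so the gap is about 1 cm. Handing in.

```bash
python3 -c "from cell import *; print(sign_off())"
```

```text
the job is handed in; nothing more can be done
None
```

I handed the job in with the grey sleeve held still and upright about 1 cm above the spigot tip. The side camera showed it centred, but the arm hid the gauge from the top camera, so centring along that camera's line of sight rests on the earlier measurements. The hand-in returned no verdict.

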